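Pull the blown fuses from the clip strip

TASK

Pull the two blown fuses (red bands) out of the sprung clip strip, one at a time: lay the first flat on the floor of the blue tray before you pull the second, and lay the second there beside it, without dropping either. Leave the good fuse (green bands) clipped in its place and do not disturb the multimeter, the bottle or the screwdriver.

Things in the scene. Friction and masses are not known exactly. Their poses are not given: they have to be found in the camera images.
- strip: fuse strip fixed to the table: black base 120 x 178 x 12 mm, origin at the centre of its underside; x along the fuses, y across the three bays, at y = -62, 0, +62 mm; fuse axes at z = 37 mm. In each bay two pairs of sprung brass arms, 84 mm apart along x and 14 mm wide, clasp the fuse's caps; arms reach 53 mm high and 18 mm either side of the fuse's axis
- clips (a point): the middle bay's centre, 37 mm above the table, on the fuse axis there. In every bay the fuse comes out straight up: the clips resist with a peak of about 8 to 13 N, fading as it rises; after 16 mm it is free. It cannot slide out sideways or endways. Under the ceramic there are 16 mm of free space down to the base
- blown_a: cartridge fuse with red bands, blown, to be taken out: 104 mm long, white ceramic body 18 mm in diameter (its middle 64 mm, the place to pinch), steel caps 22 mm in diameter, 20 mm long, at both ends; 9 mm bands 18 to 27 mm either side of the middle; about 70 g. Origin: middle of its axis; x runs along it. Starts clipped level in one of the strip's bays (which one varies), axis 37 mm above the table
- blown_b: cartridge fuse with red bands, blown, to be taken out: 104 mm long, white ceramic body 18 mm in diameter (its middle 64 mm, the place to pinch), steel caps 22 mm in diameter, 20 mm long, at both ends; 9 mm bands 18 to 27 mm either side of the middle; about 70 g. Origin: middle of its axis; x runs along it. Starts clipped level in one of the strip's bays (which one varies), axis 37 mm above the table
- good: cartridge fuse with green bands, good, stays clipped: 104 mm long, white ceramic body 18 mm in diameter (its middle 64 mm, the place to pinch), steel caps 22 mm in diameter, 20 mm long, at both ends; 9 mm bands 18 to 27 mm either side of the middle; about 70 g. Origin: middle of its axis; x runs along it. Starts clipped level in one of the strip's bays (which one varies), axis 37 mm above the table
- tray: open blue tray fixed to the table, 140 mm along its x, 170 mm along its y, 25 mm high, walls and floor 4 mm thick; origin at the centre of its underside. There is room for the two fuses side by side, both along the tray's x, about 60 mm apart
- multimeter: bystander: grey and black hand multimeter 135 x 70 x 40 mm lying right of the work; origin at the centre of its underside
- bottle: bystander: white plastic squeeze bottle, 50 mm in diameter, 135 mm high, standing beside the work; origin at the centre of its underside
- screwdriver: bystander: screwdriver with black grip, 190 mm long, 27 mm wide, lying right of the work; origin at the middle of its underside, y along it

How it is judged:
On the way, in this order (a step that is already met when the one before it is completed fails the run):
1. one blown fuse lies flat on the tray's floor while the other is still clipped in the strip (((x of blown_a in the frame of tray between -0.06 and 0.06 m and y of blown_a in the frame of tray between -0.075 and 0.075 m and z of blown_a in the frame of tray below 0.022 m and angle between blown_a's own x axis and vertical between 1.47 and 1.67 rad and linear speed of blown_a below 0.03 m/s and distance of blown_b from where it was at the start of the episode below 0.006 m) or (x of blown_b in the frame of tray between -0.06 and 0.06 m and y of blown_b in the frame of tray between -0.075 and 0.075 m and z of blown_b in the frame of tray below 0.022 m and angle between blown_b's own x axis and vertical between 1.47 and 1.67 rad and linear speed of blown_b below 0.03 m/s and distance of blown_a from where it was at the start of the episode below 0.006 m))), for 0.2 s.
2. both blown fuses lie flat on the tray's floor (x of blown_a in the frame of tray between -0.06 and 0.06 m and y of blown_a in the frame of tray between -0.075 and 0.075 m and z of each of blown_a, blown_b in the frame of tray below 0.022 m and angle between blown_a's own x axis and vertical between 1.47 and 1.67 rad and linear speed of each of blown_a, blown_b below 0.03 m/s and x of blown_b in the frame of tray between -0.06 and 0.06 m and y of blown_b in the frame of tray between -0.075 and 0.075 m and angle between blown_b's own x axis and vertical between 1.47 and 1.67 rad), for 0.2 s.
At the end, for the whole second after the job is handed in: Both red-banded fuses lie at rest and level (within 0.1 rad) on the tray's floor, their middles within 60 mm (tray x) and 75 mm (tray y) of its centre and under 22 mm above its underside; the green-banded fuse is within 6 mm of where it was clipped (all of step 2 and distance of good from where it was at the start of the episode below 0.006 m); the robot touches nothing.
It fails at once if the good fuse is pulled out of its clips (moved over 8 mm) (distance of good from where it was at the start of the episode above 0.008 m).
It fails at once if a fuse is dropped into the tray (faster than 0.8 m/s within 60 mm of its underside) ((x of blown_a in the frame of tray between -0.08 and 0.08 m and y of blown_a in the frame of tray between -0.09 and 0.09 m and z of blown_a in the frame of tray below 0.06 m and linear speed of blown_a above 0.8 m/s) or (x of blown_b in the frame of tray between -0.08 and 0.08 m and y of blown_b in the frame of tray between -0.09 and 0.09 m and z of blown_b in the frame of tray below 0.06 m and linear speed of blown_b above 0.8 m/s)).
It fails at once if a bystander is pushed over 30 mm (distance of any of multimeter, bottle, screwdriver from where it was at the start of the episode above 0.03 m).
It fails at once if the bottle is tipped over (angle between bottle's own z axis and vertical above 0.5 rad).
It also fails if it takes over 50 s, if anything falls off the work surface, if the arm or the gripper's body presses on something with over 40 N, if the wrist force passes 120 N, or if a joint passes its speed limit or range.

ROBOT

A 7-joint arm with a two-finger parallel gripper is mounted at the origin on a cart in front of the work surface, level with it; the furniture and walls round the work are solid. World frame = base frame: x ahead of the robot, y to its left, z up, the work surface at z = 0. Lengths are in m, angles in rad, forces in N, time in s.
With the tool pointing down it reaches from about 0.4 to 0.85 m from the base axis. Payload 4.5 kg.
Tool frame: the origin (TCP) lies on the centre line of the jaws, within the pads' length; the fingertips stand 11 mm ahead of it and the grasp point (between the pads) lies 8 mm behind it; z points along the fingers, y is the line along which they close (so a half turn about z gives the same grasp; the last joint's range is limited). The gripper opens to 88 mm and grips with 3 to 60 N. Pads are 18 mm wide; open, the fingers measure 123 mm over their backs; the gripper's body (75 mm by 187 mm) begins 45 mm behind the grasp point.
Start: joints at [-1.093, 0.689, -0.195, 1.565, 0.157, 0.902, -0.215], TCP at [0.268, 0.564, 0.25] pointing down, gripper open.
Joint ranges: [-3.01, 3.01], [-0.46, 2.08], [-1.47, 1.51], [0.13, 2.56], [-1, 4.14], [0.04, 2.09], [-2.66, 2.66]. Speed limits (rad/s): [2.57, 2.57, 3.14, 3.14, 3.14, 3.14, 3.14].

INTERFACE

Orientations are given as a unit quaternion [x, y, z, w].
In Python, from plant import * gives the robot as it stands. The module is installed in compiled form; this text tells all that it offers.
- The arm moves only by the tool send_rows, never from a script. Its argument "motion" is a list of rows, each an object of numbers: "x", "y", "z": the shift along the tool's x, y, z in cm; "rx", "ry", "rz": the turn, a rotation vector about the tool's x, y, z in rad; "jaw": the finger opening in cm, from 0 to 8.81. In form: [{"x": .., "y": .., "z": .., "rx": .., "ry": .., "rz": .., "jaw": ..}, ...]. A call has exactly 5 rows; each row shifts and turns the commanded pose from where the row before left it, along the tool's axes as they then stand; what a row does not reach is not made up. A row lasts 1/10 s, in which the tool goes at most 50 mm and 8.59 degrees, less where a joint would pass 70% of its speed; a pose out of reach is approached as far as the arm can. A call is refused whole if a number of a shift passes 5 or a number of a turn 0.15, either way. A call with a gripper value outside its range is refused whole. The fingers move at their own pace and stop on an object; "grip_force" is the grip in N (left out, the last holds). Time passes only in rows, so rows that do not move let the fingers close, or fill a call up. It gives the time, the measured TCP pose, the force, the opening and the grip force at its end, in the units of the state.
- get_state(): the state, without advancing time (a new reading comes with each control period).
- snapshot(name): name is "side" or "top"; returns a dict with "img" (384x512x3 uint8, red, green, blue), "vertical_fov" (degrees; the focal length in pixels is half the picture's height over the tangent of half this angle, whatever the lens; pixels are square), "cx", "cy" (the principal point, pixels), "D" ([k1, k2, p1, p2, k3] as OpenCV has them; the pictures are not rectified), "extrinsics" (4x4, takes a point from camera to world coordinates). Camera axes: x right, y up, looking along -z (the intrinsics and any distortion apply to the point x, -y, -z); pixel columns grow to the right and rows downward; lengths in m; the calibration is good to about 2 mm. A picture is of the moment at which its call begins. There is no depth.
- finish_job(): hands the job in; it is judged then, once.
The state is a dict: "clock": time; "q": joint angles; "qd": joint speeds; "joint_torque": joint torques, N m; "tool_pos": TCP position; "eef_rot": TCP orientation; "contact_force": force on the tool from outside, world axes, zero at the start; "moment": the same for the moment, N m; "opening": opening from 0.0 (shut) to 1.0 (fully open); "finger_force": force on a finger pad.
Only numpy, scipy, OpenCV 4.12 (cv2) and the standard library are available. Lean on these libraries where they do the work, as an engineer would, in place of code of your own. Each camera call takes 0.05 s, during which the arm holds its last target. There are 200 camera calls.

## Working session

There is one attempt and no reset: what is moved stays moved. The work goes in short steps, Python scripts to look and compute and a tool call to move; the robot and the scene stay as the last step left them, time stands still between calls to the robot, and variables do not carry over. Pictures are saved under pics/ and viewed, at most 10 in all, crops included, and the job is handed in when it is done.

Besides the shell and the picture viewer there is one more tool, called by a JSON object that holds its "fn" and its "kwargs", one argument or row to a line. send_rows: Moves the arm, as the interface text tells. Its arguments: {"type":"object","properties":{"motion":{"type":"array"},"grip_force":{"type":"number"}},"required":["motion"]}

```bash
mkdir -p pics; cat > h.py <<'E'
from plant import *
import numpy as np, cv2
def K(s):
    f=s["img"].shape[0]/2/np.tan(np.radians(s["vertical_fov"])/2)
    return np.array([[f,0,s["cx"]],[0,f,s["cy"]],[0,0,1.]])
def ray(s,px):
    p=cv2.undistortPoints(np.array(px,float).reshape(-1,1,2),K(s),np.array(s["D"],float))[:,0]
    E=np.array(s["extrinsics"]); d=np.c_[p[:,0],-p[:,1],-np.ones(len(p))]@E[:3,:3].T
    return E[:3,3],d
def onz(s,px,z):
    o,d=ray(s,px); return o+d*((z-o[2])/d[:,2])[:,None]
def save(s,n): cv2.imwrite("pics/"+n,s["img"][:,:,::-1])
E
python3 - <<'E'
from h import *
for n in("side","top"):
    s=snapshot(n); save(s,n+"0.png"); print(n,s["vertical_fov"],s["cx"],s["cy"],s["D"],np.round(s["extrinsics"],3).tolist())
st=get_state(); print(st)
E
```

```text
side 50.95482148576404 251.44829620121644 188.4096416322718 [-0.11891534  0.          0.          0.          0.        ] [[1.0, 0.005, -0.003, 0.553], [-0.005, 0.535, -0.845, -0.571], [-0.003, 0.845, 0.535, 0.495], [0.0, 0.0, 0.0, 1.0]]
top 56.64451436674624 256.2543574450114 194.13754778343272 [-0.03560503  0.          0.          0.          0.        ] [[0.015, 0.986, -0.164, 0.426], [-1.0, 0.017, 0.01, 0.159], [0.013, 0.164, 0.986, 0.881], [0.0, 0.0, 0.0, 1.0]]
{'clock': 0.1, 'q': array([-1.09319732,  0.68992303, -0.19453757,  1.56622546,  0.15731371,
        0.90250237, -0.21507673]), 'qd': array([ 9.31452146e-04, -1.65893150e-03, -2.52828018e-04, -1.29266581e-03,
       -8.54578464e-04, -2.52899003e-05, -5.51432608e-04]), 'joint_torque': array([-2.24780706e-03, -5.28501892e+01, -1.27126973e+00, -1.53836435e+01,
       -5.25376713e-02,  2.02083167e-03,  4.24337225e-05]), 'tool_pos': array([0.26815636, 0.56394534, 0.24898024]), 'eef_rot': array([ 2.20024447e-01,  9.75494003e-01, -8.22903687e-04, -1.24894789e-04]), 'contact_force': array([-0.05153748, -0.94886889,  0.25752229]), 'moment': array([ 0.00172971, -0.03593418,  0.02030888]), 'finger_force': 0.0, 'opening': 1.0035789581891097}
```

View pics/side0.png

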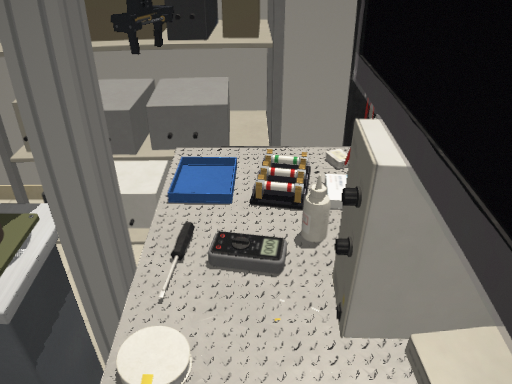

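View pics/top0.png

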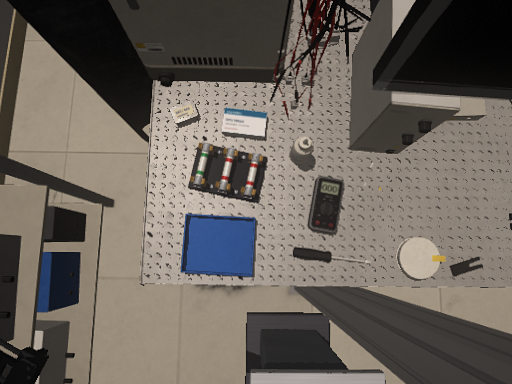

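The top view shows the tray at about (219,244), the green fuse at (203,162) and the red fuses at (228,168) and (251,176). The bottle is at (303,150). The side view agrees: the green fuse is the far one, at (286,160), and the red ones are at (281,173) and (279,187).

```bash
cat > m.py <<'E'
from h import *
def blobs(s,roi,kind,amin=4):
    x0,y0,x1,y1=roi; h=cv2.cvtColor(s["img"],cv2.COLOR_RGB2HSV)
    H,S,V=[h[...,i].astype(int) for i in range(3)]
    m={"red":((H<6)|(H>172))&(S>130)&(V>60),"green":(H>45)&(H<85)&(S>90)&(V>50),"blue":(H>100)&(H<120)&(S>120)&(V>30)}[kind].astype(np.uint8)
    k=np.zeros_like(m);k[y0:y1,x0:x1]=m[y0:y1,x0:x1]
    n,l,st,c=cv2.connectedComponentsWithStats(k)
    return [(c[i],st[i,4],l==i) for i in range(1,n) if st[i,4]>=amin]
E
python3 - <<'E'
from m import *
for nm,roi,troi in(("top",(180,135,275,210),(170,205,265,285)),("side",(245,145,315,210),(160,150,245,210))):
    s=snapshot(nm)
    for k in("red","green"):
        for c,a,_ in blobs(s,roi,k): print(nm,k,c.round(1),a,onz(s,c,0.046 if nm=="top" else .044).round(4)[0])
    c,a,m=max(blobs(s,troi,"blue"),key=lambda t:t[1])
    pts=np.argwhere(m)[:,::-1].astype(np.float32)
    b=cv2.boxPoints(cv2.minAreaRect(pts)); print("tray",nm,a,b.round(1).tolist())
    P=onz(s,pts,0.025)[:,:2].astype(np.float32); r=cv2.minAreaRect(P); print(r)
E
```

```text
top red [228.7 159.6] 21 [0.6482 0.2184 0.046 ]
top red [254. 165.] 21 [0.6359 0.1569 0.046 ]
top red [224.7 177.5] 24 [0.6039 0.2268 0.046 ]
top red [249.5 182.7] 21 [0.5923 0.1671 0.046 ]
top green [203.8 154.4] 19 [0.6602 0.279  0.046 ]
top green [199.8 171.9] 16 [0.6165 0.2868 0.046 ]
tray top 3832 [[180.39999389648438, 272.0], [183.6999969482422, 213.5], [254.89999389648438, 217.60000610351562], [251.60000610351562, 276.0]]
((0.44543665647506714, 0.23980365693569183), (0.1685945689678192, 0.1381603330373764), 87.66028594970703)
side red [272.3 170.5] 30 [0.6026 0.2164 0.044 ]
side red [292.  172.7] 29 [0.6463 0.2065 0.044 ]
side red [267.9 185. ] 33 [0.5902 0.155  0.044 ]
side red [288.9 187. ] 33 [0.6341 0.1466 0.044 ]
side green [276.1 158. ] 23 [0.6147 0.276  0.044 ]
side green [294.6 160. ] 23 [0.6576 0.2657 0.044 ]
tray side 2773 [[168.0, 202.0], [168.0, 157.0], [236.0, 157.0], [236.0, 202.0]]
((0.4469712972640991, 0.21954721212387085), (0.20172378420829773, 0.1403646618127823), 87.75807189941406)
```

{"fn": "send_rows", "kwargs": {
  "motion": [
    {"rz":-0.125,"jaw":4.0},
    {"rz":-0.12,"jaw":4.0},
    {"x":-3.2,"y":-2.0,"jaw":4.0},
    {"x":-3.2,"y":-2.0,"jaw":4.0},
    {"x":-3.2,"y":-2.0,"jaw":4.0}
  ],
  "grip_force": 40
}}

```text
schema error: expected keys x, y, z, rx, ry, rz, jaw
```

```bash
cat > go.py <<'E'
from h import *
import sys
from scipy.spatial.transform import Rotation as R
def go(x,y,z,yaw):
    """tool shift (cm) and turn needed from current pose; yaw = world angle (deg) of tool y"""
    s=get_state(); r=R.from_quat(s["eef_rot"]); M=r.as_matrix(); p=s["tool_pos"]
    cur=np.degrees(np.arctan2(M[1,1],M[0,1])); d=np.radians(yaw-cur)
    c=np.cos(np.radians(yaw)); n=np.sin(np.radians(yaw)); T=np.array([[-n,c,0],[c,n,0],[0,0,-1]]).T
    tilt=(r.inv()*R.from_matrix(T)).as_rotvec()
    D=np.array([x,y,z])-p
    print("t",round(s["clock"],2),"pos",p.round(4),"yaw",cur.round(2),"rotvec",tilt.round(4),
      "shift cm now-axes",(M.T@D*100).round(2),"after-turn",(T.T@D*100).round(2),"F",s["contact_force"].round(1),"open cm",round(s["opening"]*8.81,2),"ff",round(s["finger_force"],1))
if __name__=="__main__": go(*map(float,sys.argv[1:5]))
E
python3 go.py 0.6255 0.2226 0.25 78.7
python3 - <<'E'
from h import *
s=snapshot("top")
print("bottle neck",onz(s,[[304,143]],.13),"base ",onz(s,[[303,157]],.05))
s=snapshot("side"); print("side base",onz(s,[[304,238],[327,238],[315,242]],0.0), onz(s,[[303,195],[329,195]],.09))
E
```

```text
t 0.2 pos [0.2682 0.5641 0.2492] yaw 64.58 rotvec [-0.0011 -0.     -0.2465] shift cm now-axes [-46.93 -15.51  -0.06] after-turn [-41.73 -26.49  -0.08] F [1.1 0.3 0.7] open cm 8.82 ff 0.0
bottle neck [[0.66651479 0.0482162  0.13      ]] base  [[0.65694781 0.03909165 0.05      ]]
side base [[0.65593783 0.03141869 0.        ]
 [0.7005337  0.03070071 0.        ]
 [0.67561184 0.01914299 0.        ]] [[0.64950028 0.04556598 0.09      ]
 [0.69751382 0.04505393 0.09      ]]
```

{"fn": "send_rows", "kwargs": {
  "motion": [
    {"x":0,"y":0,"z":0,"rx":0,"ry":0,"rz":-0.125,"jaw":4.0},
    {"x":0,"y":0,"z":0,"rx":0,"ry":0,"rz":-0.12,"jaw":4.0},
    {"x":-3.2,"y":-2.0,"z":0,"rx":0,"ry":0,"rz":0,"jaw":4.0},
    {"x":-3.2,"y":-2.0,"z":0,"rx":0,"ry":0,"rz":0,"jaw":4.0},
    {"x":-3.2,"y":-2.0,"z":0,"rx":0,"ry":0,"rz":0,"jaw":4.0}
  ],
  "grip_force": 40
}}

```text
clock: 0.8
tool_pos: [0.3514, 0.4858, 0.2497]
eef_rot: [0.099, 0.995, 0.0, 0.0]
contact_force: [0.2, -0.4, 0.5]
opening: 0.571
finger_force: 0.0
```

{"fn": "send_rows", "kwargs": {
  "motion": [
    {"x":-3.2,"y":-2.0,"z":0,"rx":0,"ry":0,"rz":0,"jaw":4.0},
    {"x":-3.2,"y":-2.0,"z":0,"rx":0,"ry":0,"rz":0,"jaw":4.0},
    {"x":-3.2,"y":-2.0,"z":0,"rx":0,"ry":0,"rz":0,"jaw":4.0},
    {"x":-3.2,"y":-2.0,"z":0,"rx":0,"ry":0,"rz":0,"jaw":4.0},
    {"x":-3.2,"y":-2.0,"z":0,"rx":0,"ry":0,"rz":0,"jaw":4.0}
  ]
}}

```text
clock: 1.3
tool_pos: [0.4887, 0.3558, 0.2498]
eef_rot: [0.099, 0.995, 0.0, 0.0]
contact_force: [0.7, 0.8, -0.1]
opening: 0.454
finger_force: 0.0
```

```bash
python3 go.py 0.6255 0.2226 0.25 78.7
```

```text
t 1.3 pos [0.4887 0.3558 0.2498] yaw 78.61 rotvec [ 0.      0.     -0.0016] shift cm now-axes [-16.04 -10.36  -0.02] after-turn [-16.02 -10.39  -0.02] F [ 0.7  0.8 -0.1] open cm 4.0 ff 0.0
```

{"fn": "send_rows", "kwargs": {
  "motion": [
    {"x":-3.2,"y":-2.1,"z":0,"rx":0,"ry":0,"rz":0,"jaw":4.0},
    {"x":-3.2,"y":-2.1,"z":0,"rx":0,"ry":0,"rz":0,"jaw":4.0},
    {"x":-3.2,"y":-2.1,"z":0,"rx":0,"ry":0,"rz":0,"jaw":4.0},
    {"x":-3.2,"y":-2.05,"z":2,"rx":0,"ry":0,"rz":0,"jaw":4.0},
    {"x":-3.2,"y":-2.05,"z":2,"rx":0,"ry":0,"rz":0,"jaw":4.0}
  ]
}}

```text
clock: 1.8
tool_pos: [0.6255, 0.2225, 0.2098]
eef_rot: [0.099, 0.995, 0.0, 0.001]
contact_force: [-0.1, -0.4, -0.2]
opening: 0.453
finger_force: 0.0
```

{"fn": "send_rows", "kwargs": {
  "motion": [
    {"x":0,"y":0,"z":3,"rx":0,"ry":0,"rz":0,"jaw":4.0},
    {"x":0,"y":0,"z":3,"rx":0,"ry":0,"rz":0,"jaw":4.0},
    {"x":0,"y":0,"z":3,"rx":0,"ry":0,"rz":0,"jaw":4.0},
    {"x":0,"y":0,"z":3,"rx":0,"ry":0,"rz":0,"jaw":4.0},
    {"x":0,"y":0,"z":1,"rx":0,"ry":0,"rz":0,"jaw":4.0}
  ]
}}

```text
clock: 2.3
tool_pos: [0.6221, 0.2225, 0.0765]
eef_rot: [0.099, 0.995, -0.001, -0.002]
contact_force: [0.0, -0.4, 0.5]
opening: 0.456
finger_force: 0.0
```

```bash
python3 go.py 0.6255 0.2226 0.04 78.7; python3 - <<'E'
from h import *
s=snapshot("side"); a=cv2.resize(s["img"][110:250,200:360],(480,420),interpolation=cv2.INTER_CUBIC)
t=snapshot("top"); b=cv2.resize(t["img"][90:230,160:320],(480,420),interpolation=cv2.INTER_CUBIC)
cv2.imwrite("pics/c1.png",np.vstack([a,b])[:,:,::-1][::1]) if 0 else cv2.imwrite("pics/c1.png",cv2.resize(np.hstack([a,b]),(800,350))[:,:,::-1])
E
```

```text
t 2.3 pos [0.6221 0.2225 0.0765] yaw 78.62 rotvec [-0.0033 -0.0045 -0.0014] shift cm now-axes [-0.35  0.09  3.65] after-turn [-0.34  0.07  3.65] F [ 0.  -0.4  0.5] open cm 4.01 ff 0.0
```

View pics/c1.png

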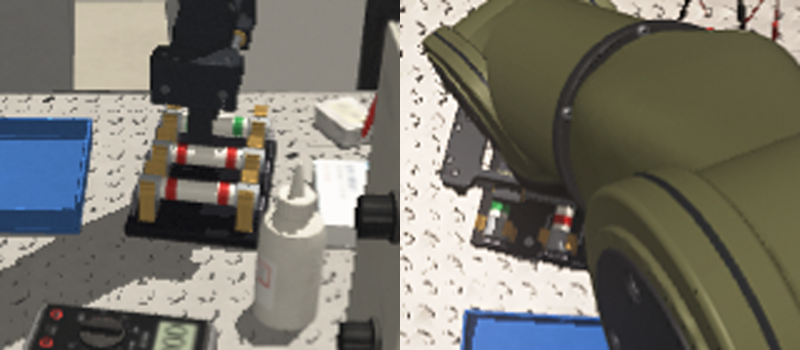

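The left crop shows the near finger right above the middle red fuse, at crop (203,140) with the fuse's middle at (205,157). In the right crop, the top view is hidden by the arm. I'll descend.

{"fn": "send_rows", "kwargs": {
  "motion": [
    {"x":-0.3,"y":0.1,"z":1.0,"rx":0,"ry":0,"rz":0,"jaw":4.0},
    {"x":0,"y":0,"z":1.0,"rx":0,"ry":0,"rz":0,"jaw":4.0},
    {"x":0,"y":0,"z":1.0,"rx":0,"ry":0,"rz":0,"jaw":4.0},
    {"x":0,"y":0,"z":0.6,"rx":0,"ry":0,"rz":0,"jaw":4.0},
    {"x":0,"y":0,"z":0,"rx":0,"ry":0,"rz":0,"jaw":4.0}
  ]
}}

```text
clock: 2.9
tool_pos: [0.6264, 0.2236, 0.0427]
eef_rot: [0.099, 0.995, -0.0, -0.001]
contact_force: [0.1, 0.4, 0.6]
opening: 0.453
finger_force: 0.0
```

```bash
python3 go.py 0.6255 0.2226 0.04 78.7
```

```text
t 2.9 pos [0.6264 0.2236 0.0427] yaw 78.62 rotvec [-0.001  -0.0015 -0.0014] shift cm now-axes [ 0.07 -0.12  0.27] after-turn [ 0.07 -0.12  0.27] F [0.1 0.4 0.6] open cm 3.99 ff 0.0
```

{"fn": "send_rows", "kwargs": {
  "motion": [
    {"x":0.1,"y":-0.1,"z":0.25,"rx":0,"ry":0,"rz":0,"jaw":4.0},
    {"x":0,"y":0,"z":0,"rx":0,"ry":0,"rz":0,"jaw":3.0},
    {"x":0,"y":0,"z":0,"rx":0,"ry":0,"rz":0,"jaw":2.2},
    {"x":0,"y":0,"z":0,"rx":0,"ry":0,"rz":0,"jaw":1.6},
    {"x":0,"y":0,"z":0,"rx":0,"ry":0,"rz":0,"jaw":0}
  ],
  "grip_force": 40
}}

```text
clock: 3.4
tool_pos: [0.6263, 0.2237, 0.0416]
eef_rot: [0.099, 0.995, 0.001, 0.0]
contact_force: [0.5, 0.3, 1.1]
opening: 0.195
finger_force: 40.0
```

{"fn": "send_rows", "kwargs": {
  "motion": [
    {"x":0,"y":0,"z":0,"rx":0,"ry":0,"rz":0,"jaw":0},
    {"x":0,"y":0,"z":0,"rx":0,"ry":0,"rz":0,"jaw":0},
    {"x":0,"y":0,"z":0,"rx":0,"ry":0,"rz":0,"jaw":0},
    {"x":0,"y":0,"z":0,"rx":0,"ry":0,"rz":0,"jaw":0},
    {"x":0,"y":0,"z":0,"rx":0,"ry":0,"rz":0,"jaw":0}
  ]
}}

```text
clock: 3.9
tool_pos: [0.6262, 0.2237, 0.0415]
eef_rot: [0.099, 0.995, 0.0, 0.0]
contact_force: [0.2, 1.7, 2.5]
opening: 0.192
finger_force: 40.0
```

```bash
python3 go.py 0.6255 0.2226 0.04 78.7
```

```text
t 3.9 pos [0.6262 0.2237 0.0415] yaw 78.63 rotvec [ 0.001   0.0005 -0.0013] shift cm now-axes [ 0.05 -0.12  0.15] after-turn [ 0.05 -0.12  0.15] F [0.2 1.7 2.5] open cm 1.69 ff 40.0
```

{"fn": "send_rows", "kwargs": {
  "motion": [
    {"x":0,"y":0,"z":-0.3,"rx":0,"ry":0,"rz":0,"jaw":0},
    {"x":0,"y":0,"z":-0.3,"rx":0,"ry":0,"rz":0,"jaw":0},
    {"x":0,"y":0,"z":-0.4,"rx":0,"ry":0,"rz":0,"jaw":0},
    {"x":0,"y":0,"z":-0.4,"rx":0,"ry":0,"rz":0,"jaw":0},
    {"x":0,"y":0,"z":-0.4,"rx":0,"ry":0,"rz":0,"jaw":0}
  ],
  "grip_force": 45
}}

```text
clock: 4.4
tool_pos: [0.6265, 0.223, 0.0603]
eef_rot: [0.099, 0.995, -0.0, 0.001]
contact_force: [-0.4, -0.6, 0.1]
opening: 0.192
finger_force: 45.0
```

{"fn": "send_rows", "kwargs": {
  "motion": [
    {"x":0,"y":0,"z":-0.6,"rx":0,"ry":0,"rz":0,"jaw":0},
    {"x":0,"y":0,"z":-1,"rx":0,"ry":0,"rz":0,"jaw":0},
    {"x":0,"y":0,"z":-2,"rx":0,"ry":0,"rz":0,"jaw":0},
    {"x":0,"y":0,"z":-2,"rx":0,"ry":0,"rz":0,"jaw":0},
    {"x":0,"y":0,"z":-2,"rx":0,"ry":0,"rz":0,"jaw":0}
  ]
}}

```text
clock: 4.9
tool_pos: [0.6261, 0.2224, 0.1368]
eef_rot: [0.1, 0.995, -0.0, 0.0]
contact_force: [-0.8, -0.4, -1.3]
opening: 0.187
finger_force: 45.0
```

```bash
python3 go.py 0.447 0.270 0.12 87.7;  python3 - <<'E'
from m import *
s=snapshot("side"); a=cv2.resize(s["img"][100:220,160:340],(720,480),interpolation=cv2.INTER_CUBIC)
cv2.imwrite("pics/c2.png",a[:,:,::-1])
for k in ("red","green"):
  for c,ar,_ in blobs(s,(245,100,315,210),k): print(k,c.round(1),ar)
E
```

```text
t 4.9 pos [0.6261 0.2224 0.1368] yaw 78.58 rotvec [-0.0008  0.0004 -0.1592] shift cm now-axes [18.5   1.12  1.67] after-turn [18.09  4.04  1.68] F [-0.8 -0.4 -1.3] open cm 1.64 ff 45.0
red [273.1 133.1] 29
red [294.1 134.5] 26
red [267.9 184.9] 34
red [288.8 187.1] 34
green [276.1 158. ] 23
green [294.6 160. ] 23
```

View pics/c2.png

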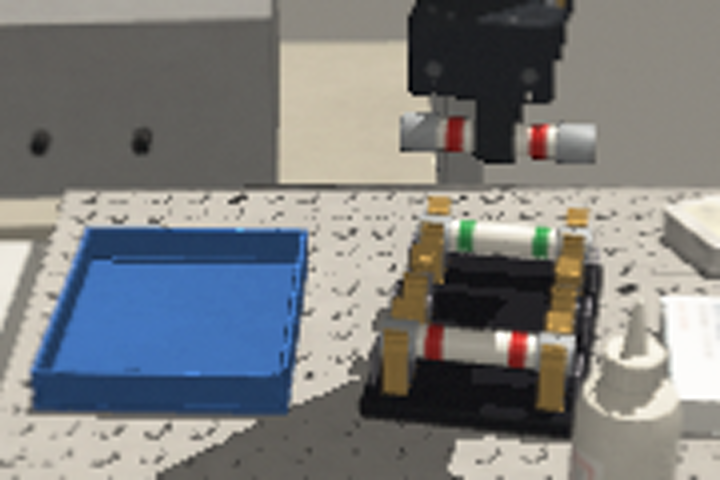

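The fuse is level and centred in the jaws, with its bands at crop (455,133) and (540,142). The green fuse and the other red fuse are still clipped, so I'll carry this one to the tray.

{"fn": "send_rows", "kwargs": {
  "motion": [
    {"x":0,"y":0,"z":0,"rx":0,"ry":0,"rz":-0.08,"jaw":0},
    {"x":0,"y":0,"z":0,"rx":0,"ry":0,"rz":-0.079,"jaw":0},
    {"x":2,"y":0.5,"z":0,"rx":0,"ry":0,"rz":0,"jaw":0},
    {"x":3,"y":0.7,"z":0,"rx":0,"ry":0,"rz":0,"jaw":0},
    {"x":3,"y":0.7,"z":0,"rx":0,"ry":0,"rz":0,"jaw":0}
  ]
}}

```text
clock: 5.45
tool_pos: [0.5462, 0.2447, 0.1353]
eef_rot: [0.021, 1.0, -0.0, 0.0]
contact_force: [0.1, -0.2, -0.4]
opening: 0.188
finger_force: 45.0
```

{"fn": "send_rows", "kwargs": {
  "motion": [
    {"x":3,"y":0.7,"z":0,"rx":0,"ry":0,"rz":0,"jaw":0},
    {"x":3,"y":0.7,"z":0,"rx":0,"ry":0,"rz":0,"jaw":0},
    {"x":2,"y":0.4,"z":0,"rx":0,"ry":0,"rz":0,"jaw":0},
    {"x":2,"y":0.4,"z":0,"rx":0,"ry":0,"rz":0,"jaw":0},
    {"x":0,"y":0,"z":0,"rx":0,"ry":0,"rz":0,"jaw":0}
  ]
}}

```text
clock: 5.95
tool_pos: [0.445, 0.2719, 0.1355]
eef_rot: [0.018, 1.0, -0.0, -0.001]
contact_force: [-0.1, 0.2, 0.3]
opening: 0.189
finger_force: 45.0
```

```bash
python3 go.py 0.447 0.270 0.05 87.7;  python3 - <<'E'
from m import *
def zs(s,c,y):
    o,d=ray(s,c); return o+d*((y-o[1])/d[:,1])[:,None]
s=snapshot("side"); p=get_state()["tool_pos"]
for c,ar,_ in blobs(s,(130,90,262,180),"red"): print(c.round(1),ar,(zs(s,c,p[1]-.006)-[[0,0,.004]]-p).round(4))
print("ref clipped fuse (z should be .037):",[zs(s,c,y-.006).round(4).tolist() for c,ar,_ in blobs(s,(245,180,315,210),"red") for y in(.162,)])
E
```

```text
t 5.95 pos [0.445  0.2719 0.1355] yaw 87.95 rotvec [-0.0007 -0.002   0.0043] shift cm now-axes [-0.22 -0.18  8.55] after-turn [-0.21 -0.18  8.55] F [-0.1  0.2  0.3] open cm 1.67 ff 45.0
[192. 126.] 21 [[-0.0246 -0.006  -0.0072]]
[211.5 125.6] 31 [[ 0.0195 -0.006  -0.0067]]
ref clipped fuse (z should be .037): [[[0.5903, 0.156, 0.0434]], [[0.6352, 0.156, 0.0381]]]
```

{"fn": "send_rows", "kwargs": {
  "motion": [
    {"x":-0.2,"y":-0.2,"z":2,"rx":0,"ry":0,"rz":0,"jaw":0},
    {"x":0,"y":0,"z":2.5,"rx":0,"ry":0,"rz":0,"jaw":0},
    {"x":0,"y":0,"z":2.5,"rx":0,"ry":0,"rz":0,"jaw":0},
    {"x":0,"y":0,"z":1.5,"rx":0,"ry":0,"rz":0,"jaw":0},
    {"x":0,"y":0,"z":0.5,"rx":0,"ry":0,"rz":0,"jaw":0}
  ]
}}

```text
clock: 6.5
tool_pos: [0.4507, 0.2681, 0.0437]
eef_rot: [0.021, 1.0, -0.001, -0.0]
contact_force: [0.6, -0.2, -0.2]
opening: 0.195
finger_force: 45.0
```

{"fn": "send_rows", "kwargs": {
  "motion": [
    {"x":0,"y":0,"z":0.5,"rx":0,"ry":0,"rz":0,"jaw":0},
    {"x":0,"y":0,"z":0.5,"rx":0,"ry":0,"rz":0,"jaw":0},
    {"x":0,"y":0,"z":0.5,"rx":0,"ry":0,"rz":0,"jaw":0},
    {"x":0,"y":0,"z":0.4,"rx":0,"ry":0,"rz":0,"jaw":0},
    {"x":0,"y":0,"z":0,"rx":0,"ry":0,"rz":0,"jaw":0}
  ]
}}

```text
clock: 7.0
tool_pos: [0.4496, 0.2692, 0.026]
eef_rot: [0.02, 1.0, -0.0, -0.0]
contact_force: [-1.2, -0.1, -0.3]
opening: 0.187
finger_force: 45.0
```

```bash
python3 go.py 0.447 0.270 0.02 87.7
```

```text
t 7.0 pos [0.4496 0.2692 0.026 ] yaw 87.73 rotvec [-0.0002 -0.0002  0.0005] shift cm now-axes [0.26 0.07 0.6 ] after-turn [0.26 0.07 0.6 ] F [-1.2 -0.1 -0.3] open cm 1.64 ff 45.0
```

{"fn": "send_rows", "kwargs": {
  "motion": [
    {"x":0,"y":0,"z":0.15,"rx":0,"ry":0,"rz":0,"jaw":0},
    {"x":0,"y":0,"z":0.15,"rx":0,"ry":0,"rz":0,"jaw":0},
    {"x":0,"y":0,"z":0.1,"rx":0,"ry":0,"rz":0,"jaw":0},
    {"x":0,"y":0,"z":0.1,"rx":0,"ry":0,"rz":0,"jaw":0},
    {"x":0,"y":0,"z":0,"rx":0,"ry":0,"rz":0,"jaw":0}
  ]
}}

```text
clock: 7.5
tool_pos: [0.4496, 0.2692, 0.0211]
eef_rot: [0.02, 1.0, -0.0, -0.0]
contact_force: [0.4, -0.1, -0.7]
opening: 0.192
finger_force: 45.0
```

{"fn": "send_rows", "kwargs": {
  "motion": [
    {"x":0,"y":0,"z":0.06,"rx":0,"ry":0,"rz":0,"jaw":0},
    {"x":0,"y":0,"z":0.06,"rx":0,"ry":0,"rz":0,"jaw":0},
    {"x":0,"y":0,"z":0,"rx":0,"ry":0,"rz":0,"jaw":0},
    {"x":0,"y":0,"z":0,"rx":0,"ry":0,"rz":0,"jaw":0},
    {"x":0,"y":0,"z":0,"rx":0,"ry":0,"rz":0,"jaw":0}
  ]
}}

```text
clock: 8.0
tool_pos: [0.4497, 0.2692, 0.02]
eef_rot: [0.02, 1.0, 0.0, 0.0]
contact_force: [0.4, 0.5, -0.9]
opening: 0.193
finger_force: 45.0
```

{"fn": "send_rows", "kwargs": {
  "motion": [
    {"x":0,"y":0,"z":0.06,"rx":0,"ry":0,"rz":0,"jaw":0},
    {"x":0,"y":0,"z":0.06,"rx":0,"ry":0,"rz":0,"jaw":0},
    {"x":0,"y":0,"z":0,"rx":0,"ry":0,"rz":0,"jaw":0},
    {"x":0,"y":0,"z":0,"rx":0,"ry":0,"rz":0,"jaw":0},
    {"x":0,"y":0,"z":0,"rx":0,"ry":0,"rz":0,"jaw":0}
  ]
}}

```text
clock: 8.5
tool_pos: [0.4498, 0.2692, 0.0194]
eef_rot: [0.02, 1.0, 0.0, 0.0]
contact_force: [-1.3, -1.0, 6.7]
opening: 0.193
finger_force: 45.0
```

Contact reads 6.7 N at z = 19.4 mm, as expected. I'll release and rise.

{"fn": "send_rows", "kwargs": {
  "motion": [
    {"x":0,"y":0,"z":0,"rx":0,"ry":0,"rz":0,"jaw":1.7},
    {"x":0,"y":0,"z":0,"rx":0,"ry":0,"rz":0,"jaw":1.9},
    {"x":0,"y":0,"z":0,"rx":0,"ry":0,"rz":0,"jaw":2.4},
    {"x":0,"y":0,"z":0,"rx":0,"ry":0,"rz":0,"jaw":3.4},
    {"x":0,"y":0,"z":0,"rx":0,"ry":0,"rz":0,"jaw":4.0}
  ]
}}

```text
clock: 9.0
tool_pos: [0.4496, 0.2692, 0.0187]
eef_rot: [0.02, 1.0, -0.0, -0.0]
contact_force: [-0.7, -0.1, -0.0]
opening: 0.43
finger_force: 0.0
```

{"fn": "send_rows", "kwargs": {
  "motion": [
    {"x":0,"y":0,"z":0,"rx":0,"ry":0,"rz":0,"jaw":4.0},
    {"x":0,"y":0,"z":-1,"rx":0,"ry":0,"rz":0,"jaw":4.0},
    {"x":0,"y":0,"z":-3,"rx":0,"ry":0,"rz":0,"jaw":4.0},
    {"x":0,"y":0,"z":-4,"rx":0,"ry":0,"rz":0,"jaw":4.0},
    {"x":0,"y":0,"z":-4,"rx":0,"ry":0,"rz":0,"jaw":4.0}
  ]
}}

```text
clock: 9.5
tool_pos: [0.4493, 0.2689, 0.1405]
eef_rot: [0.02, 1.0, -0.0, -0.0]
contact_force: [0.1, 0.2, -0.7]
opening: 0.452
finger_force: 0.0
```

```bash
python3 go.py 0.614 0.1625 0.14 78.7;  python3 - <<'E'
from m import *
s=snapshot("side"); a=cv2.resize(s["img"][100:220,160:340],(720,480),interpolation=cv2.INTER_CUBIC)
cv2.imwrite("pics/c3.png",a[:,:,::-1])
for roi in((150,100,245,210),(245,100,315,210)):
  for c,ar,_ in blobs(s,roi,"red"): print(c.round(1),ar,onz(s,c,.019).round(4),onz(s,c,.041).round(4))
E
```

```text
t 9.5 pos [0.4493 0.2689 0.1405] yaw 87.74 rotvec [-0.0007 -0.0005  0.1577] shift cm now-axes [-16.88  -9.98   0.05] after-turn [-18.24  -7.2    0.05] F [ 0.1  0.2 -0.7] open cm 3.99 ff 0.0
[197.3 171. ] 25 [[0.4271 0.2597 0.019 ]] [[0.4329 0.2214 0.041 ]]
[216.1 170.9] 22 [[0.4718 0.2598 0.019 ]] [[0.4755 0.2215 0.041 ]]
[267.9 185. ] 33 [[0.5923 0.1952 0.019 ]] [[0.5905 0.1598 0.041 ]]
[288.9 187. ] 33 [[0.6387 0.1863 0.019 ]] [[0.6347 0.1513 0.041 ]]
```

View pics/c3.png

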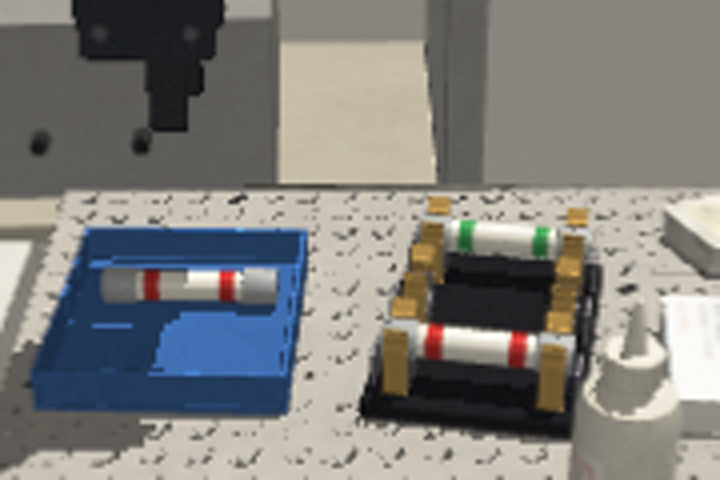

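The first red fuse lies flat in the tray, with bands at crop (150,285) and (227,285). The second is still clipped, with bands at (433,342) and (518,350). I'll go for it now.

{"fn": "send_rows", "kwargs": {
  "motion": [
    {"x":0,"y":0,"z":0,"rx":0,"ry":0,"rz":0.08,"jaw":4.0},
    {"x":0,"y":0,"z":0,"rx":0,"ry":0,"rz":0.078,"jaw":4.0},
    {"x":-3,"y":-1.2,"z":0,"rx":0,"ry":0,"rz":0,"jaw":4.0},
    {"x":-4,"y":-1.6,"z":0,"rx":0,"ry":0,"rz":0,"jaw":4.0},
    {"x":-4,"y":-1.6,"z":0,"rx":0,"ry":0,"rz":0,"jaw":4.0}
  ]
}}

```text
clock: 10.05
tool_pos: [0.5497, 0.204, 0.1395]
eef_rot: [0.098, 0.995, 0.0, 0.0]
contact_force: [0.4, -0.4, -0.4]
opening: 0.453
finger_force: 0.0
```

{"fn": "send_rows", "kwargs": {
  "motion": [
    {"x":-3,"y":-1.2,"z":0,"rx":0,"ry":0,"rz":0,"jaw":4.0},
    {"x":-2.2,"y":-0.8,"z":0,"rx":0,"ry":0,"rz":0,"jaw":4.0},
    {"x":-2,"y":-0.8,"z":0,"rx":0,"ry":0,"rz":0,"jaw":4.0},
    {"x":0,"y":0,"z":0,"rx":0,"ry":0,"rz":0,"jaw":4.0},
    {"x":0,"y":0,"z":0,"rx":0,"ry":0,"rz":0,"jaw":4.0}
  ]
}}

```text
clock: 10.55
tool_pos: [0.6132, 0.163, 0.1389]
eef_rot: [0.099, 0.995, 0.0, -0.0]
contact_force: [-0.5, 0.6, 0.1]
opening: 0.455
finger_force: 0.0
```

```bash
python3 go.py 0.614 0.1625 0.041 78.7
```

```text
t 10.55 pos [0.6132 0.163  0.1389] yaw 78.64 rotvec [ 0.0002 -0.0008 -0.001 ] shift cm now-axes [-0.09 -0.03  9.79] after-turn [-0.08 -0.03  9.79] F [-0.5  0.6  0.1] open cm 4.01 ff 0.0
```

{"fn": "send_rows", "kwargs": {
  "motion": [
    {"x":0,"y":0,"z":1.5,"rx":0,"ry":0,"rz":0,"jaw":4.0},
    {"x":0,"y":0,"z":2,"rx":0,"ry":0,"rz":0,"jaw":4.0},
    {"x":0,"y":0,"z":2,"rx":0,"ry":0,"rz":0,"jaw":4.0},
    {"x":0,"y":0,"z":1,"rx":0,"ry":0,"rz":0,"jaw":4.0},
    {"x":0,"y":0,"z":0,"rx":0,"ry":0,"rz":0,"jaw":4.0}
  ]
}}

```text
clock: 11.05
tool_pos: [0.6118, 0.1634, 0.0719]
eef_rot: [0.098, 0.995, -0.001, -0.002]
contact_force: [0.4, 0.1, -0.1]
opening: 0.455
finger_force: 0.0
```

```bash
python3 go.py 0.614 0.1625 0.041 78.7;  python3 - <<'E'
from m import *
s=snapshot("side"); a=cv2.resize(s["img"][110:250,200:360],(640,560),interpolation=cv2.INTER_CUBIC)
cv2.imwrite("pics/c4.png",a[:,:,::-1])
E
```

```text
t 11.05 pos [0.6118 0.1634 0.0719] yaw 78.77 rotvec [-0.0017 -0.0038  0.0013] shift cm now-axes [-0.24 -0.04  3.09] after-turn [-0.23 -0.04  3.09] F [ 0.4  0.1 -0.1] open cm 4.01 ff 0.0
```

View pics/c4.png

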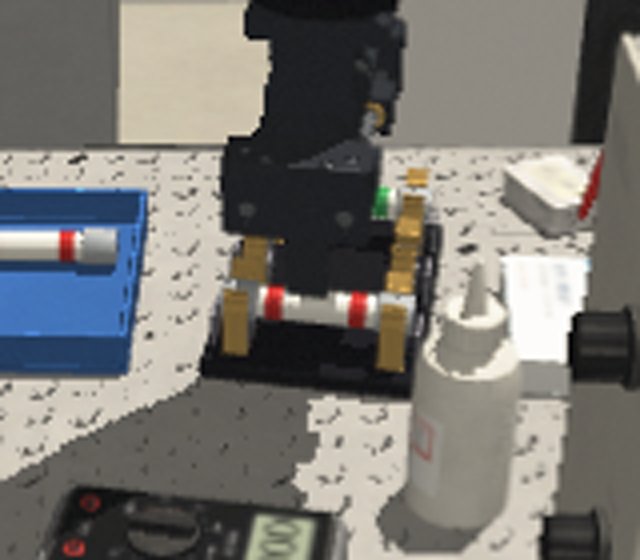

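The near finger is above the fuse's middle (finger at crop (315,290), bands at (273,302) and (358,310)). The bottle is clear of the gripper. I'll descend.

{"fn": "send_rows", "kwargs": {
  "motion": [
    {"x":-0.1,"y":0,"z":1.0,"rx":0,"ry":0,"rz":0,"jaw":4.0},
    {"x":0,"y":0,"z":1.0,"rx":0,"ry":0,"rz":0,"jaw":4.0},
    {"x":0,"y":0,"z":0.8,"rx":0,"ry":0,"rz":0,"jaw":4.0},
    {"x":0,"y":0,"z":0.2,"rx":0,"ry":0,"rz":0,"jaw":4.0},
    {"x":0,"y":0,"z":0,"rx":0,"ry":0,"rz":0,"jaw":4.0}
  ]
}}

```text
clock: 11.6
tool_pos: [0.6147, 0.1625, 0.0433]
eef_rot: [0.099, 0.995, -0.0, -0.0]
contact_force: [-0.9, 0.2, -0.3]
opening: 0.456
finger_force: 0.0
```

```bash
python3 go.py 0.614 0.1625 0.041 78.7
```

```text
t 11.6 pos [0.6147 0.1625 0.0433] yaw 78.67 rotvec [-0.0004 -0.0008 -0.0006] shift cm now-axes [ 0.06 -0.02  0.23] after-turn [ 0.06 -0.02  0.23] F [-0.9  0.2 -0.3] open cm 4.02 ff 0.0
```

{"fn": "send_rows", "kwargs": {
  "motion": [
    {"x":0,"y":0,"z":0.15,"rx":0,"ry":0,"rz":0,"jaw":4.0},
    {"x":0,"y":0,"z":0,"rx":0,"ry":0,"rz":0,"jaw":3.0},
    {"x":0,"y":0,"z":0,"rx":0,"ry":0,"rz":0,"jaw":2.2},
    {"x":0,"y":0,"z":0,"rx":0,"ry":0,"rz":0,"jaw":1.6},
    {"x":0,"y":0,"z":0,"rx":0,"ry":0,"rz":0,"jaw":0}
  ],
  "grip_force": 45
}}

```text
clock: 12.1
tool_pos: [0.6151, 0.1628, 0.0426]
eef_rot: [0.099, 0.995, 0.0, 0.0]
contact_force: [-0.0, -0.3, -0.1]
opening: 0.194
finger_force: 45.0
```

{"fn": "send_rows", "kwargs": {
  "motion": [
    {"x":0,"y":0,"z":0,"rx":0,"ry":0,"rz":0,"jaw":0},
    {"x":0,"y":0,"z":0,"rx":0,"ry":0,"rz":0,"jaw":0},
    {"x":0,"y":0,"z":0,"rx":0,"ry":0,"rz":0,"jaw":0},
    {"x":0,"y":0,"z":0,"rx":0,"ry":0,"rz":0,"jaw":0},
    {"x":0,"y":0,"z":0,"rx":0,"ry":0,"rz":0,"jaw":0}
  ]
}}

```text
clock: 12.6
tool_pos: [0.6151, 0.1627, 0.0425]
eef_rot: [0.099, 0.995, 0.0, 0.0]
contact_force: [0.7, 1.2, 2.0]
opening: 0.19
finger_force: 45.0
```

{"fn": "send_rows", "kwargs": {
  "motion": [
    {"x":0,"y":0,"z":-0.3,"rx":0,"ry":0,"rz":0,"jaw":0},
    {"x":0,"y":0,"z":-0.3,"rx":0,"ry":0,"rz":0,"jaw":0},
    {"x":0,"y":0,"z":-0.4,"rx":0,"ry":0,"rz":0,"jaw":0},
    {"x":0,"y":0,"z":-0.4,"rx":0,"ry":0,"rz":0,"jaw":0},
    {"x":0,"y":0,"z":-0.4,"rx":0,"ry":0,"rz":0,"jaw":0}
  ]
}}

```text
clock: 13.1
tool_pos: [0.6155, 0.1627, 0.0613]
eef_rot: [0.099, 0.995, 0.0, 0.001]
contact_force: [0.1, 0.4, -0.1]
opening: 0.19
finger_force: 45.0
```

{"fn": "send_rows", "kwargs": {
  "motion": [
    {"x":0,"y":0,"z":-0.6,"rx":0,"ry":0,"rz":0,"jaw":0},
    {"x":0,"y":0,"z":-1,"rx":0,"ry":0,"rz":0,"jaw":0},
    {"x":0,"y":0,"z":-2,"rx":0,"ry":0,"rz":0,"jaw":0},
    {"x":0,"y":0,"z":-2,"rx":0,"ry":0,"rz":0,"jaw":0},
    {"x":0,"y":0,"z":-2,"rx":0,"ry":0,"rz":0,"jaw":0}
  ]
}}

```text
clock: 13.6
tool_pos: [0.6151, 0.1624, 0.138]
eef_rot: [0.099, 0.995, 0.0, 0.0]
contact_force: [0.5, 0.5, 0.1]
opening: 0.19
finger_force: 45.0
```

```bash
python3 go.py 0.446 0.208 0.13 87.7;  python3 - <<'E'
from m import *
s=snapshot("side"); a=cv2.resize(s["img"][100:220,160:340],(720,480),interpolation=cv2.INTER_CUBIC)
cv2.imwrite("pics/c5.png",a[:,:,::-1])
for k in("red","green"):
  for c,ar,_ in blobs(s,(245,100,315,210),k): print(k,c.round(1),ar)
E
```

```text
t 13.6 pos [0.6151 0.1624 0.138 ] yaw 78.65 rotvec [ 0.      0.0007 -0.1579] shift cm now-axes [17.48  1.14  0.79] after-turn [17.08  3.88  0.8 ] F [0.5 0.5 0.1] open cm 1.67 ff 45.0
red [268.7 145.1] 35
red [290.9 147. ] 35
green [276.1 158. ] 23
green [294.6 160. ] 23
```

View pics/c5.png

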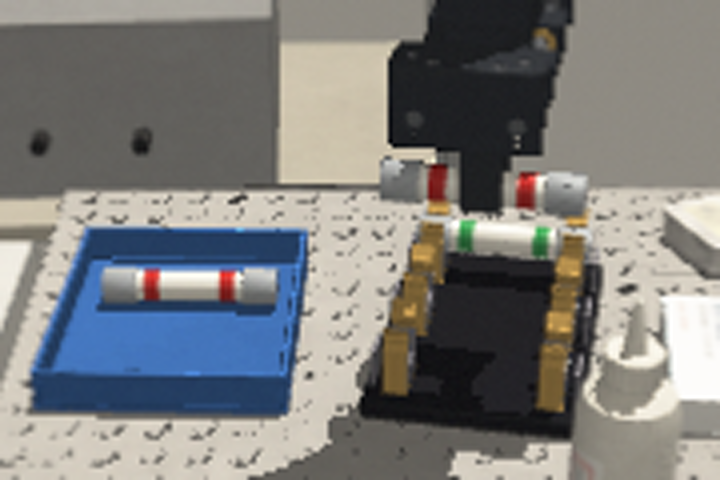

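The second fuse is out and held level, with bands at crop (437,182) and (526,189). The green fuse has not moved, at (465,236) and (540,240). I'll carry it to the tray.

{"fn": "send_rows", "kwargs": {
  "motion": [
    {"x":0,"y":0,"z":0,"rx":0,"ry":0,"rz":-0.08,"jaw":0},
    {"x":0,"y":0,"z":0,"rx":0,"ry":0,"rz":-0.077,"jaw":0},
    {"x":2,"y":0.5,"z":0,"rx":0,"ry":0,"rz":0,"jaw":0},
    {"x":3,"y":0.7,"z":0,"rx":0,"ry":0,"rz":0,"jaw":0},
    {"x":3,"y":0.7,"z":0,"rx":0,"ry":0,"rz":0,"jaw":0}
  ]
}}

```text
clock: 14.15
tool_pos: [0.5352, 0.1847, 0.1365]
eef_rot: [0.021, 1.0, 0.0, 0.0]
contact_force: [0.1, -0.0, -0.2]
opening: 0.193
finger_force: 45.0
```

{"fn": "send_rows", "kwargs": {
  "motion": [
    {"x":3,"y":0.7,"z":0,"rx":0,"ry":0,"rz":0,"jaw":0},
    {"x":3,"y":0.7,"z":0,"rx":0,"ry":0,"rz":0,"jaw":0},
    {"x":2,"y":0.4,"z":0,"rx":0,"ry":0,"rz":0,"jaw":0},
    {"x":1,"y":0.2,"z":0,"rx":0,"ry":0,"rz":0,"jaw":0},
    {"x":0,"y":0,"z":0,"rx":0,"ry":0,"rz":0,"jaw":0}
  ]
}}

```text
clock: 14.65
tool_pos: [0.4459, 0.2089, 0.1366]
eef_rot: [0.019, 1.0, -0.0, -0.0]
contact_force: [0.1, 0.2, -0.7]
opening: 0.191
finger_force: 45.0
```

```bash
python3 go.py 0.446 0.208 0.0265 87.7
```

```text
t 14.65 pos [0.4459 0.2089 0.1366] yaw 87.77 rotvec [-0.0001 -0.0002  0.0012] shift cm now-axes [-1.000e-02 -9.000e-02  1.101e+01] after-turn [-1.000e-02 -9.000e-02  1.101e+01] F [ 0.1  0.2 -0.7] open cm 1.69 ff 45.0
```

{"fn": "send_rows", "kwargs": {
  "motion": [
    {"x":0,"y":-0.1,"z":2,"rx":0,"ry":0,"rz":0,"jaw":0},
    {"x":0,"y":0,"z":2.5,"rx":0,"ry":0,"rz":0,"jaw":0},
    {"x":0,"y":0,"z":2.5,"rx":0,"ry":0,"rz":0,"jaw":0},
    {"x":0,"y":0,"z":1.5,"rx":0,"ry":0,"rz":0,"jaw":0},
    {"x":0,"y":0,"z":0.5,"rx":0,"ry":0,"rz":0,"jaw":0}
  ]
}}

```text
clock: 15.15
tool_pos: [0.4478, 0.2069, 0.0448]
eef_rot: [0.021, 1.0, -0.001, -0.0]
contact_force: [-0.7, -1.1, -0.0]
opening: 0.192
finger_force: 45.0
```

{"fn": "send_rows", "kwargs": {
  "motion": [
    {"x":0,"y":0,"z":0.5,"rx":0,"ry":0,"rz":0,"jaw":0},
    {"x":0,"y":0,"z":0.5,"rx":0,"ry":0,"rz":0,"jaw":0},
    {"x":0,"y":0,"z":0.5,"rx":0,"ry":0,"rz":0,"jaw":0},
    {"x":0,"y":0,"z":0.4,"rx":0,"ry":0,"rz":0,"jaw":0},
    {"x":0,"y":0,"z":0,"rx":0,"ry":0,"rz":0,"jaw":0}
  ]
}}

```text
clock: 15.65
tool_pos: [0.4466, 0.2075, 0.0271]
eef_rot: [0.02, 1.0, -0.0, -0.0]
contact_force: [-1.0, -0.2, -1.1]
opening: 0.189
finger_force: 45.0
```

{"fn": "send_rows", "kwargs": {
  "motion": [
    {"x":0,"y":0,"z":0.15,"rx":0,"ry":0,"rz":0,"jaw":0},
    {"x":0,"y":0,"z":0.15,"rx":0,"ry":0,"rz":0,"jaw":0},
    {"x":0,"y":0,"z":0.1,"rx":0,"ry":0,"rz":0,"jaw":0},
    {"x":0,"y":0,"z":0,"rx":0,"ry":0,"rz":0,"jaw":0},
    {"x":0,"y":0,"z":0,"rx":0,"ry":0,"rz":0,"jaw":0}
  ]
}}

```text
clock: 16.15
tool_pos: [0.4467, 0.2076, 0.0234]
eef_rot: [0.02, 1.0, 0.0, 0.0]
contact_force: [-0.1, 0.1, 0.0]
opening: 0.189
finger_force: 45.0
```

{"fn": "send_rows", "kwargs": {
  "motion": [
    {"x":0,"y":0,"z":0.1,"rx":0,"ry":0,"rz":0,"jaw":0},
    {"x":0,"y":0,"z":0.1,"rx":0,"ry":0,"rz":0,"jaw":0},
    {"x":0,"y":0,"z":0.06,"rx":0,"ry":0,"rz":0,"jaw":0},
    {"x":0,"y":0,"z":0,"rx":0,"ry":0,"rz":0,"jaw":0},
    {"x":0,"y":0,"z":0,"rx":0,"ry":0,"rz":0,"jaw":0}
  ]
}}

```text
clock: 16.65
tool_pos: [0.4466, 0.2075, 0.0207]
eef_rot: [0.02, 1.0, -0.0, -0.0]
contact_force: [-0.0, 0.0, -0.6]
opening: 0.189
finger_force: 45.0
```

{"fn": "send_rows", "kwargs": {
  "motion": [
    {"x":0,"y":0,"z":0.06,"rx":0,"ry":0,"rz":0,"jaw":0},
    {"x":0,"y":0,"z":0.04,"rx":0,"ry":0,"rz":0,"jaw":0},
    {"x":0,"y":0,"z":0,"rx":0,"ry":0,"rz":0,"jaw":0},
    {"x":0,"y":0,"z":0,"rx":0,"ry":0,"rz":0,"jaw":0},
    {"x":0,"y":0,"z":0,"rx":0,"ry":0,"rz":0,"jaw":0}
  ]
}}

```text
clock: 17.15
tool_pos: [0.4467, 0.2076, 0.0204]
eef_rot: [0.02, 1.0, 0.0, 0.0]
contact_force: [-1.0, -0.1, 7.2]
opening: 0.185
finger_force: 45.0
```

It has touched down with 7 N at z = 20.4 mm. I'll release and rise.

{"fn": "send_rows", "kwargs": {
  "motion": [
    {"x":0,"y":0,"z":0,"rx":0,"ry":0,"rz":0,"jaw":1.7},
    {"x":0,"y":0,"z":0,"rx":0,"ry":0,"rz":0,"jaw":1.9},
    {"x":0,"y":0,"z":0,"rx":0,"ry":0,"rz":0,"jaw":2.4},
    {"x":0,"y":0,"z":0,"rx":0,"ry":0,"rz":0,"jaw":3.4},
    {"x":0,"y":0,"z":0,"rx":0,"ry":0,"rz":0,"jaw":4.0}
  ]
}}

```text
clock: 17.65
tool_pos: [0.4466, 0.2076, 0.0196]
eef_rot: [0.02, 1.0, 0.0, -0.0]
contact_force: [-1.1, 0.2, -0.5]
opening: 0.433
finger_force: 0.0
```

{"fn": "send_rows", "kwargs": {
  "motion": [
    {"x":0,"y":0,"z":0,"rx":0,"ry":0,"rz":0,"jaw":4.0},
    {"x":0,"y":0,"z":-1,"rx":0,"ry":0,"rz":0,"jaw":4.0},
    {"x":0,"y":0,"z":-3,"rx":0,"ry":0,"rz":0,"jaw":4.0},
    {"x":0,"y":0,"z":-4,"rx":0,"ry":0,"rz":0,"jaw":4.0},
    {"x":0,"y":0,"z":-4,"rx":0,"ry":0,"rz":0,"jaw":4.0}
  ]
}}

```text
clock: 18.15
tool_pos: [0.4462, 0.2071, 0.1414]
eef_rot: [0.02, 1.0, -0.0, -0.0]
contact_force: [0.2, 0.4, -0.1]
opening: 0.454
finger_force: 0.0
```

{"fn": "send_rows", "kwargs": {
  "motion": [
    {"x":0,"y":0,"z":-1,"rx":0,"ry":0,"rz":0,"jaw":4.0},
    {"x":0,"y":0,"z":0,"rx":0,"ry":0,"rz":0,"jaw":4.0},
    {"x":0,"y":0,"z":0,"rx":0,"ry":0,"rz":0,"jaw":4.0},
    {"x":0,"y":0,"z":0,"rx":0,"ry":0,"rz":0,"jaw":4.0},
    {"x":0,"y":0,"z":0,"rx":0,"ry":0,"rz":0,"jaw":4.0}
  ]
}}

```text
clock: 18.65
tool_pos: [0.4459, 0.2072, 0.1485]
eef_rot: [0.02, 1.0, -0.001, -0.001]
contact_force: [-0.0, 0.2, 0.5]
opening: 0.453
finger_force: 0.0
```

```bash
python3 - <<'E'
from m import *
s=snapshot("side"); a=cv2.resize(s["img"][100:220,160:340],(720,480),interpolation=cv2.INTER_CUBIC)
cv2.imwrite("pics/c6.png",a[:,:,::-1])
for c,ar,_ in blobs(s,(150,100,245,210),"red"): print(c.round(1),ar,(onz(s,c,.019)+[[0,.006,0]]).round(4))
for c,ar,_ in blobs(s,(245,100,315,210),"green"): print("green",c.round(1))
print(get_state()["tool_pos"])
E
```

```text
[197.3 171. ] 25 [[0.4271 0.2657 0.019 ]]
[216.1 170.9] 22 [[0.4718 0.2658 0.019 ]]
[192.6 184.5] 30 [[0.423  0.2049 0.019 ]]
[212.5 184.5] 32 [[0.468  0.2044 0.019 ]]
green [276.1 158. ]
green [294.6 160. ]
[0.44601634 0.20731167 0.14860438]
```

View pics/c6.png

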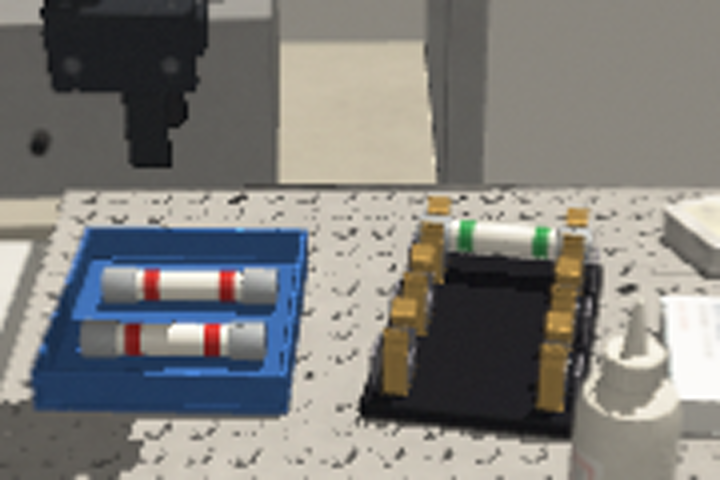

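Both red fuses lie flat side by side in the tray, with bands at crop (150/227,285) and (132/212,340). The green fuse is still clipped and the gripper is clear, so I'll hand in.

```bash
python3 -c "
from plant import *
print(finish_job())"
```

```text
the job is handed in; nothing more can be done
None
```

I laid both red-banded fuses flat, side by side, in the blue tray, one at a time. The green-banded fuse is still clipped in place, I saw no contact with the multimeter, bottle or screwdriver, and I handed the job in at about 19 s (no verdict was returned).

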